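Swing the test clamp open and set the terminal block in the tray

ROBOT

A 6-joint arm with a two-finger parallel gripper is mounted at the origin on the work surface. World frame = base frame: x ahead of the robot, y to its left, z up, the work surface at z = 0. Lengths are in mm, angles in rad, forces in N, time in s.
With the tool pointing down it reaches from about 250 to 775 mm from the base axis. Payload 4 kg.
Tool frame: the origin (TCP) lies at the centre of the arm's flange, where the gripper is bolted on; the fingertips stand 173 mm ahead of it and the grasp point (between the pads) lies 155 mm ahead of it; z points along the fingers, y is the line along which they close (so a half turn about z gives the same grasp; the last joint's range is limited). The gripper opens to 85 mm and grips with 20 to 120 N. Pads are 22 mm wide; open, the fingers measure 114 mm over their backs; the gripper's body (76 mm by 85 mm) begins 54 mm behind the grasp point. The pads swing forward as they close: fully open they stand 13 mm farther back than shut.
Start: joints at [-1.376, 0.087, 1.371, -0, 1.684, -0.103], TCP at [161.373, -525.793, 404.741] pointing down, gripper open.
Joint ranges: [-3.1, 3.1], [-0.76, 2.03], [0.27, 2.55], [-1.08, 4.22], [0.17, 2.65], [-2.57, 2.57]. Speed limits (rad/s): [2.79, 2.79, 3.14, 3.14, 3.14, 3.14].

INTERFACE

Orientations are given as [roll, pitch, yaw] about the fixed x, y, z axes, in that order (R = Rz(yaw) Ry(pitch) Rx(roll)).
In Python, from rig import ctrl gives the robot as it stands.
- The arm moves only by the tool send_rows, never from a script. Its argument "rows" is a list of rows, each a list of 2 entries, a list of its own where there are three numbers: the shift along the world's x, y, z normalised to -1 to 1, where 1 is 0.5 m, then the turn about the world's z normalised to -1 to 1, where 1 is 180 degrees. A call has exactly 5 rows; each row is the pose to reach, as a shift and turn from the pose commanded when the call began, turning the shorter way round; what a row does not reach only later rows make up. A row lasts 1/12 s, in which the tool goes at most 41.7 mm and 7.16 degrees, less where a joint would pass 70% of its speed; a pose out of reach is approached as far as the arm can. A call with a number of a shift or a turn outside -1 to 1 is refused whole. A call with a gripper value outside its range is refused whole. "claw" is the closure, from -1 (fully open) to 1 (shut), set as the call begins (left out, the last holds). The fingers move at their own pace and stop on an object; "squeeze" is the grip in N (left out, the last holds). Time passes only in rows, so rows that repeat a pose let the fingers close, or fill a call up. It gives the time, the measured TCP pose, the force, the opening and the grip force at its end, in the units of the state.
- ctrl.get_state(): the state, without advancing time (a new reading comes with each control period).
- ctrl.snapshot(name): name is "scene" or "side" or "wrist"; returns the picture (480x640x3 uint8, red, green, blue); there is no depth.
- ctrl.calibration(name): a dict with "K" (3x3 intrinsics, pixels), "k1" (the pictures are not rectified: a ray, as slopes to the right and down, at radius r is drawn at 1 + k1 r^2 times it, then the intrinsics apply), "R" (3x3) and "t" (3): a world point X has camera coordinates R X + t. Camera axes: x right, y down, z forward; pixel columns grow to the right and rows downward; lengths in mm; the calibration is good to about 2 mm. A picture is of the moment at which its call begins: read the wrist's pose just before it. calibration takes no time and is no camera call; for the wrist camera it gives the pose at the moment of the call.
- ctrl.hand_in(): hands the job in; it is judged then, once.
The state is a dict: "time": time; "q": joint angles; "dq": joint speeds; "joint_efforts": joint torques, N m; "tool_pos": TCP position; "eef_rot": TCP orientation; "force": force on the tool from outside, world axes, zero at the start; "ft_torque": the same for the moment, N m; "gripper_width": finger opening in mm; "grip_force": force on a finger pad.
Only numpy, scipy, OpenCV 4.12 (cv2) and the standard library are available. Lean on these libraries where they do the work, as an engineer would, in place of code of your own. Each camera call takes 0.05 s, during which the arm holds its last target. There are 200 camera calls.

TASK

The white terminal block under the swing clamp has finished its test: turn the clamp's knob anticlockwise (seen from above) all the way to its end stop, so that the steel arm swings right off the block, and only then lift the block out and set it down upright in a free part of the grey tray next to the tested block, without dropping it. Leave the clamp at its stop, and do not disturb the tested block, the screwdriver, the bottle or the steel weight.

Things in the scene. Friction and masses are not known exactly. Their poses are not given: they have to be found in the camera images.
- clamp (a joint): the clamp's knob with its arm, rad: 0 = the anticlockwise end stop (arm swung clear), grows clockwise seen from above; at 2.4 the arm lies over the middle of the block. It starts between 2.15 and 2.65, and stays where it is left
- clamp_grip (a point): grip point on the knob's vertical axis, turning with it, 124.5 mm above the table. Black bar 42 mm long (this point's x), 14 mm thick (y), 32 mm high, its top 7 mm above the point, on a 42 mm disc whose top is 25 mm below the point. Under the disc a steel arm, 18 mm wide, 8 mm thick, top 31 mm below the point, points along +x to 110 mm from the axis
- fixture: test fixture bolted to the table: dark steel base 90 (x) by 230 (y) by 20 mm high, origin at its underside's centre. At y = +50 mm the block stands on the base between two steel strips 60 mm long (x), 28 mm apart, tops 32 mm above the table. At y = -50 mm a steel post of 32 mm diameter carries the swing clamp, its arm's underside 85 mm above the table
- block: the terminal block to take out: white plastic, 50 mm long (x), 24 mm thick (y), 58 mm tall (z), about 0.12 kg, row of five dark slots with brass contacts on top; origin at the centre of its underside. It stands in the fixture with its x along the fixture's x, 46 mm of it clear above the strips, its top 78 mm above the table, 1.5 mm under the clamp's rubber foot
- tray: grey open tray, fixed to the table, outside 100 mm (x) by 250 mm (y) by 25 mm high, walls and floor 5 mm thick; origin at the centre of its underside; no compartments
- tested: an already tested block, the same shape as the block, standing loose in the tray up to 60 mm either side of its middle along the tray's y, so that more room is free on one side; origin at the centre of its underside
- driver: screwdriver lying in the middle of the bench between the fixture and the tray, pointing away from the robot, origin at its middle on the table
- cleaner: white bottle, 48 mm diameter, 130 mm tall, standing at the back of the middle; origin at the centre of its underside
- weight: steel calibration weight with a neck, 44 mm diameter, 54 mm tall; origin at the centre of its underside
Things that resemble listed ones, but are neither listed nor needed, are in the scene too. What is shaped like the block but pink is not meant. What is shaped like the tested but red is not meant.

How it is judged:
By the outcome, as a careful person would: the job done as asked, in the order asked, and still so for the second after the job is handed in, with the robot touching nothing.
It also fails if it takes over 72 s, if anything falls off the work surface, if the arm or the gripper's body presses on something with over 40 N, if the wrist force passes 120 N, or if a joint passes its speed limit or range.

## Working session

There is one attempt and no reset: what is moved stays moved. The work goes in short steps, Python scripts to look and compute and a tool call to move; the robot and the scene stay as the last step left them, time stands still between calls to the robot, and variables do not carry over. Pictures are saved under pics/ and viewed, at most 10 in all, crops included, and the job is handed in when it is done.

Besides the shell and the picture viewer there is one more tool, called after ">>>" by a JSON object that holds its "op" and its "data", one argument or row to a line. send_rows: Moves the arm, as the interface text tells. Its arguments: {"type":"object","properties":{"rows":{"type":"array"},"claw":{"type":"number"},"squeeze":{"type":"number"}},"required":["rows"]}

```bash
mkdir -p pics; ls
python3 - <<'E'
from rig import ctrl
import cv2
s=ctrl.get_state();print(s)
for n in("scene","side"):
    im=ctrl.snapshot(n);cv2.imwrite(f"pics/{n}0.png",im[:,:,::-1]);c=ctrl.calibration(n);print(n,c)
E
```

```text
pics
{'time': 0.0, 'q': array([-1.37610380e+00,  8.79890358e-02,  1.37230329e+00,  1.96459772e-05,
        1.68360004e+00, -1.03077177e-01]), 'dq': array([ 0.00099034, -0.00202803, -0.00035787,  0.00102551, -0.00051795,
        0.00184508]), 'joint_efforts': array([ 3.40376482e-04, -3.51861119e+01, -3.13276076e+01,  1.17469980e-05,
        1.06717300e-02, -8.66851678e-06]), 'tool_pos': array([ 161.35201128, -525.68022785,  403.49519841]), 'eef_rot': array([-3.13930716e+00, -2.56050196e-04,  2.97771604e-01]), 'force': array([ 0.48427221, -1.12527524,  0.16466066]), 'ft_torque': array([-0.06712477,  0.01468499,  0.00185089]), 'grip_force': 0.0, 'gripper_width': 85.42730961947609}
scene {'K': array([[447.85676536,   0.        , 320.31772028],
       [  0.        , 447.85676536, 242.06537683],
       [  0.        ,   0.        ,   1.        ]]), 'k1': -0.013992528798795683, 'R': array([[-6.73093891e-01,  7.39556709e-01,  6.99020168e-04],
       [ 6.17073575e-01,  5.62138599e-01, -5.50654518e-01],
       [-4.07633190e-01, -3.70210845e-01, -8.34732959e-01]]), 't': array([ 416.56560023, -341.6993204 , 1052.94384305])}
side {'K': array([[501.66705089,   0.        , 315.98852443],
       [  0.        , 501.66705089, 239.85218507],
       [  0.        ,   0.        ,   1.        ]]), 'k1': 0.03091132487041623, 'R': array([[-0.97076197, -0.23980542, -0.01070322],
       [-0.17959423,  0.75515894, -0.63046085],
       [ 0.15927056, -0.61010518, -0.77614725]]), 't': array([606.71913749, 163.71742883, 843.39816237])}
```

View pics/scene0.png

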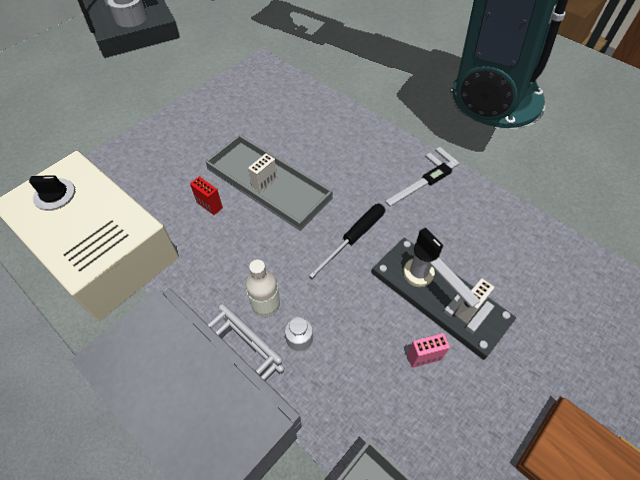

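View pics/side0.png

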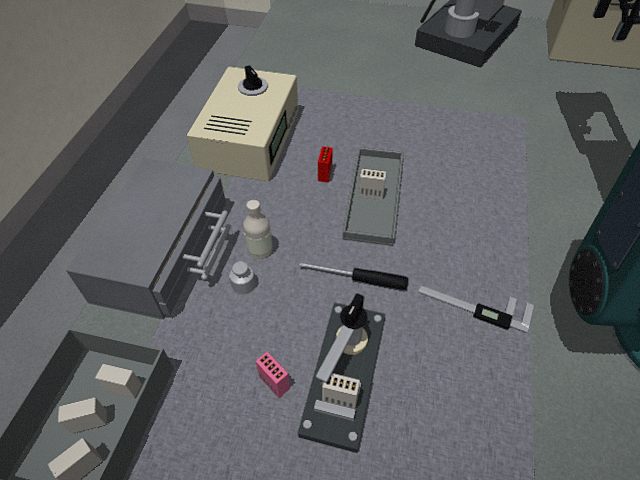

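The scene view shows the fixture around (445,295), knob (429,243), block top (483,291), and tray (270,180) with the tested block at (262,170). The side view shows the fixture at (342,375), knob (354,308), block (342,388), tray (374,196) and tested block (372,182).

```bash
cat > h.py <<'E'
import numpy as np, cv2
from rig import ctrl
def ray(n,px,c=None):
    c=c or ctrl.calibration(n);K=c["K"];d=np.array([(px[0]-K[0,2])/K[0,0],(px[1]-K[1,2])/K[1,1]])
    u=d.copy()
    for _ in range(20):u=d/(1+c["k1"]*(u@u))
    R=c["R"];return -R.T@c["t"],R.T@np.array([u[0],u[1],1])
def onz(n,px,z,c=None):
    o,d=ray(n,px,c);return o+d*(z-o[2])/d[2]
def tri(l):
    A=0;b=0
    for n,p in l:
        o,d=ray(n,p);d=d/np.linalg.norm(d);P=np.eye(3)-np.outer(d,d);A=A+P;b=b+P@o
    return np.linalg.solve(A,b)
E
python3 - <<'E'
from h import *
np.set_printoptions(precision=1,suppress=True)
F={"scene":[(406,239),(373,268),(487,356),(514,316)],"side":[(385,312),(338,303),(299,437),(357,449)]}
T={"scene":[(332,193),(300,226),(207,163),(240,137)],"side":[(393,243),(344,238),(359,150),(403,152)]}
for nm,D,z in(("fix",F,20),("tray",T,25)):
    for n in D:
        P=np.array([onz(n,p,z) for p in D[n]])[:,:2]
        e=[np.linalg.norm(P[i]-P[(i+1)%4]) for i in range(4)]
        v=(P[2]+P[3]-P[0]-P[1]); print(nm,n,P.mean(0),np.array(e),"long axis deg",np.degrees(np.arctan2(v[1],v[0])))
print("knob",tri([("scene",(430,236)),("side",(354,300))]))
print("block",tri([("scene",(484,289)),("side",(343,384))]))
print("tested",tri([("scene",(263,163)),("side",(373,174))]))
a=cv2.imread("pics/scene0.png");b=cv2.imread("pics/side0.png")
A=cv2.resize(a[225:365,365:525],None,fx=3.5,fy=3.5,interpolation=cv2.INTER_CUBIC)
B=cv2.resize(b[285:455,290:395],None,fx=490/170,fy=490/170,interpolation=cv2.INTER_CUBIC)
B=cv2.resize(B,(230,490)) if B.shape[1]>240 else B
cv2.imwrite("pics/crop1.png",A)
B=cv2.resize(b[285:455,290:395],None,fx=3.5,fy=3.5,interpolation=cv2.INTER_CUBIC);cv2.imwrite("pics/crop2.png",B)
E
```

```text
fix scene [529.7 194.8] [ 87.5 227.8  87.9 219.3] long axis deg 89.00272856842696
fix side [527.7 195. ] [ 81.8 233.9  84.5 231.5] long axis deg 88.6535455333862
tray scene [ 553.2 -199.3] [ 97.9 247.   95.1 245. ] long axis deg -86.51228271323846
tray side [ 547.9 -194.8] [ 92.7 255.1  96.7 260.7] long axis deg -86.01444204534812
knob [531.5 141.8 137.5]
block [522.9 247.6  87.2]
tested [ 556.9 -202.7   67.3]
```

View pics/crop1.png

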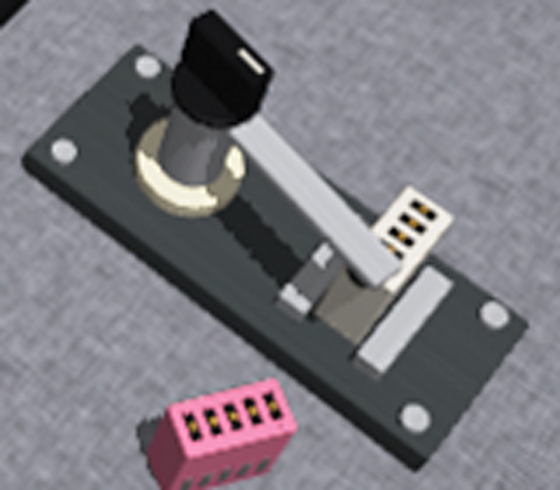

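View pics/crop2.png

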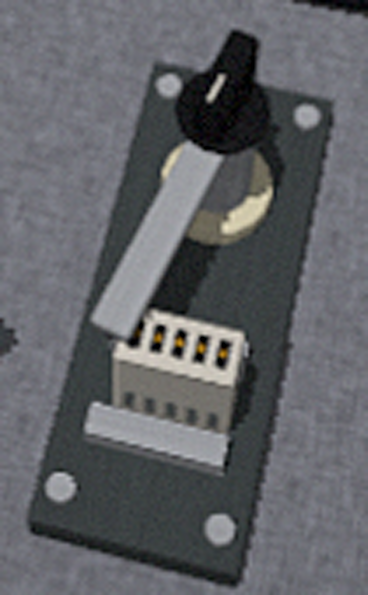

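The crops show the arm running from the knob to a tip at about crop (383,272) in scene and (113,322) in side, over the −x part of the block's middle. The four light bolts are clear in both crops. I'll use those to fix the pose.

Run:
```python
from h import *
np.set_printoptions(precision=1,suppress=True)
s=lambda x,y:(365+x/3.5-.36,225+y/3.5-.36)
d=lambda x,y:(290+x/3.5-.36,285+y/3.5-.36)
B=[[("scene",s(147,66)),("side",d(307,115))],[("scene",s(63,150)),("side",d(168,84))],[("scene",s(415,418)),("side",d(60,487))],[("scene",s(495,314)),("side",d(219,528))]]
P3=np.array([tri(b) for b in B]);print(P3)
for k in(0,1):
    P=np.array([onz(*b[k],21) for b in B]);v=P[2]+P[3]-P[0]-P[1];w=P[0]+P[3]-P[1]-P[2]
    print(P[:,:2].mean(0),np.degrees(np.arctan2(v[1],v[0])),np.degrees(np.arctan2(w[1],w[0])))
tip=tri([("scene",s(383,272)),("side",d(114,323))]);print("tip",tip, onz("scene",s(383,272),93.5),onz("side",d(114,323),93.5))
print("slot mid", onz("side",d(179.5,345),78))
print("white mark knob",onz("scene",s(251,60),131.5),onz("side",d(216,88),131.5))
# tested block: tops by mask in tray region
for n,(x0,x1,y0,y1) in {"scene":(225,300,145,200),"side":(355,395,162,205)}.items():
    im=cv2.imread(f"pics/{n}0.png");hsv=cv2.cvtColor(im,cv2.COLOR_BGR2HSV)
    r=im[y0:y1,x0:x1];m=(r.min(2)>150).astype(np.uint8)
    c=max(cv2.findContours(cv2.morphologyEx(m,3,np.ones((3,3))),0,2)[0],key=cv2.contourArea)
    q=cv2.boxPoints(cv2.minAreaRect(c))+[x0,y0]
    P=np.array([onz(n,p,63) for p in q])
    print(n,q.mean(0),P.mean(0),np.linalg.norm(P[0]-P[1]),np.linalg.norm(P[1]-P[2]),P[:,:2].tolist())
```

```text
[[494.8  94.6  25.3]
 [563.2  93.8  26.4]
 [565.7 293.5  24.9]
 [498.2 294.6  26.4]]
[527.4 193.1] 89.1448078144105 179.01348545443307
[531.  192.3] 89.16633833116683 179.23892426142427
tip [553.9 247.4  91.2] [555.3 247.5  93.5] [553.6 248.3  93.5]
slot mid [527.1 244.5  78. ]
white mark knob [530.1 154.  131.5] [532.3 154.6 131.5]
scene [261. 163.] [ 556.4 -209.1   63. ] 56.616680951506794 26.920239241314622 [[581.4446522424948, -220.78083015380162], [524.8761621918112, -223.11631625960894], [531.841022157251, -197.11266254572809], [587.4227401171947, -195.5161855789362]]
side [372.7 173.6] [ 558.3 -208.2   63. ] 23.54141078822321 50.56324320588562 [[582.225673192413, -195.52341671866895], [584.4794400634754, -218.9566955500825], [533.9479148225303, -220.74737148985002], [532.4229409478221, -197.45281951183904]]
```

>>> {"op": "send_rows", "data": {
  "rows": [
    [[0.037,0.067,-0.004],0.017],
    [[0.074,0.134,-0.008],0.033],
    [[0.11,0.201,-0.012],0.05],
    [[0.147,0.268,-0.016],0.066],
    [[0.184,0.335,-0.02],0.083]
  ],
  "claw": -1
}}

```text
time: 0.52
tool_pos: [253.7, -356.6, 394.0]
eef_rot: [-3.141, -0.0, 0.56]
force: [1.9, 0.0, 0.4]
gripper_width: 85.7
grip_force: 0.0
```

>>> {"op": "send_rows", "data": {
  "rows": [
    [[0.037,0.067,-0.004],0.017],
    [[0.074,0.134,-0.008],0.033],
    [[0.11,0.201,-0.012],0.05],
    [[0.147,0.268,-0.016],0.066],
    [[0.184,0.335,-0.02],0.083]
  ]
}}

```text
time: 0.93
tool_pos: [345.6, -188.9, 384.3]
eef_rot: [-3.142, -0.0, 0.821]
force: [0.7, -0.2, -1.0]
gripper_width: 85.5
grip_force: 0.0
```

>>> {"op": "send_rows", "data": {
  "rows": [
    [[0.037,0.067,-0.004],0.017],
    [[0.074,0.134,-0.008],0.033],
    [[0.11,0.201,-0.012],0.05],
    [[0.147,0.268,-0.016],0.066],
    [[0.184,0.335,-0.02],0.083]
  ]
}}

```text
time: 1.35
tool_pos: [437.6, -21.3, 374.3]
eef_rot: [-3.141, 0.0, 1.083]
force: [0.6, -0.3, -0.3]
gripper_width: 85.2
grip_force: 0.0
```

>>> {"op": "send_rows", "data": {
  "rows": [
    [[0.037,0.067,-0.004],0.017],
    [[0.074,0.134,-0.008],0.033],
    [[0.11,0.201,-0.012],0.05],
    [[0.147,0.268,-0.016],0.066],
    [[0.184,0.335,-0.02],0.083]
  ]
}}

```text
time: 1.77
tool_pos: [529.8, 146.2, 364.0]
eef_rot: [-3.141, 0.001, 1.344]
force: [0.8, -1.0, 0.0]
gripper_width: 85.3
grip_force: 0.0
```

>>> {"op": "send_rows", "data": {
  "rows": [
    [[0,0,0],0],
    [[0,0,0],0],
    [[0,0,0],0],
    [[0,0,0],0],
    [[0,0,0],0]
  ]
}}

```text
time: 2.18
tool_pos: [529.0, 143.1, 365.1]
eef_rot: [3.141, 0.0, 1.339]
force: [0.6, 0.5, 0.1]
gripper_width: 85.6
grip_force: 0.0
```

Run:
```python
from h import *
s=ctrl.get_state();print(s['time'],s['tool_pos'],np.degrees(s['eef_rot']),s['q'])
c=ctrl.calibration("wrist");im=ctrl.snapshot("wrist");cv2.imwrite("pics/w1.png",im[:,:,::-1]);np.save("w1.npy",c,allow_pickle=True)
K=c["K"];p=c["R"]@np.array([529.2,143.8,131.5])+c["t"];print(p,K[:2]@(p/p[2]))
```

```text
2.1833 [528.97304774 143.05623919 365.08443221] [1.79971084e+02 5.14910201e-03 7.67151531e+01] [ 1.60726180e-01  9.36030413e-02  1.44219559e+00 -2.76278968e-04
  1.60536211e+00  3.92580868e-01]
[ -0.36439838  11.11672948 216.56498426] [322.71599062 257.40538906]
```

View pics/w1.png

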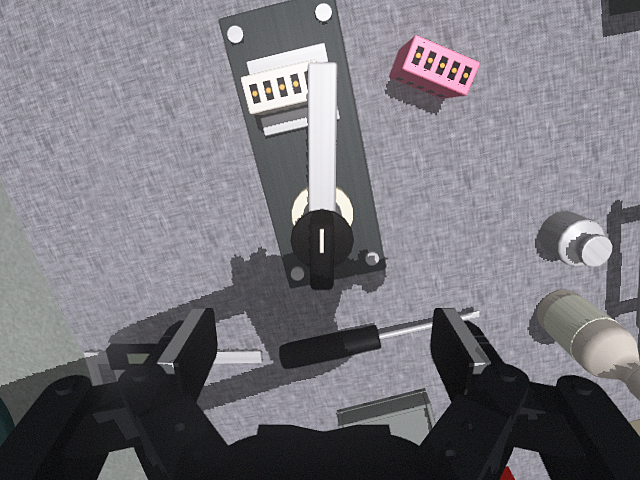

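The wrist view shows the arm vertical at col 322 (tip (322,63)) with the knob bar at col 321, so the yaw matches. I'll check the offset in numbers.

Run:
```python
from h import *
np.set_printoptions(precision=1,suppress=True)
c=np.load("w1.npy",allow_pickle=True).item()
for nm,p,z in(("tip",(322,63),93.5),("mark",(321.5,240),131.5),("near end top",(321,289),131.5),("disc L",(291.5,238),99.5),("disc R",(353,238),99.5),("armL",(309,150),93.5),("armR",(335,150),93.5)):print(nm,onz("w",p,z,c))
P=np.array([onz("w",p,21,c) for p in((235,34),(323,12),(297,274),(372,259))])
print(P[:,:2].mean(0),P[:,:2].tolist())
s=[onz("w",p,78,c) for p in((254.5,93),(268.5,90),(282,87),(295.5,84.5))];print(np.array(s))
```

```text
tip [553.6 249.1  93.5]
mark [531.  154.2 131.5]
near end top [523.6 124.6 131.5]
disc L [509.6 149.7  99.5]
disc R [548.7 140.5  99.5]
armL [534.  201.5  93.5]
armR [549.8 197.7  93.5]
[528.9 192.5] [[496.1520949252169, 293.91959163329426], [564.5438493535622, 292.9820461252921], [493.0943339110882, 92.26795092013364], [561.6902628535594, 90.95851515885514]]
[[507.7 243.6  78. ]
 [517.  243.2  78. ]
 [525.8 242.9  78. ]
 [534.6 242.4  78. ]]
```

>>> {"op": "send_rows", "data": {
  "rows": [
    [[0,0.001,-0.04],0],
    [[0,0.001,-0.08],0],
    [[0,0.001,-0.12],0],
    [[0,0.001,-0.15],0],
    [[0,0.001,-0.166],0]
  ]
}}

```text
time: 2.65
tool_pos: [528.5, 143.7, 279.7]
eef_rot: [-3.139, 0.001, 1.339]
force: [-0.4, 0.3, 0.3]
gripper_width: 85.7
grip_force: 0.0
```

>>> {"op": "send_rows", "data": {
  "rows": [
    [[0,0,0],0],
    [[0,0,0],0],
    [[0,0,0],0],
    [[0,0,0],0],
    [[0,0,0],0]
  ],
  "claw": 1,
  "squeeze": 40
}}

```text
time: 3.07
tool_pos: [529.7, 144.7, 283.2]
eef_rot: [3.139, -0.001, 1.341]
force: [0.4, 0.5, 0.3]
gripper_width: 25.5
grip_force: 0.0
```

>>> {"op": "send_rows", "data": {
  "rows": [
    [[0,0,0],0],
    [[0,0,0],0],
    [[0,0,0],0],
    [[0,0,0],0],
    [[0,0,0],0]
  ]
}}

```text
time: 3.48
tool_pos: [528.7, 145.0, 283.0]
eef_rot: [-3.14, -0.0, 1.341]
force: [-5.0, 0.4, 5.7]
gripper_width: 13.4
grip_force: 41.5
```

Run:
```python
from h import *
s=ctrl.get_state();print({k:np.round(s[k],2) for k in("time","tool_pos","eef_rot","force","ft_torque","gripper_width","grip_force")})
```

```text
{'time': np.float64(3.48), 'tool_pos': array([528.74, 145.03, 283.01]), 'eef_rot': array([-3.14, -0.  ,  1.34]), 'force': array([-5.04,  0.39,  5.71]), 'ft_torque': array([ 0.09,  0.77, -0.04]), 'gripper_width': np.float64(13.36), 'grip_force': np.float64(41.53)}
```

Gripped (13.4 mm wide against the bar's 14). Turning anticlockwise.

>>> {"op": "send_rows", "data": {
  "rows": [
    [[0,0,0],0.02],
    [[0,0,0],0.04],
    [[0,0,0],0.06],
    [[0,0,0],0.08],
    [[0,0,0],0.1]
  ]
}}

```text
time: 3.9
tool_pos: [528.6, 145.1, 283.0]
eef_rot: [-3.14, -0.001, 1.658]
force: [-6.3, -0.2, 6.8]
gripper_width: 13.1
grip_force: 41.6
```

>>> {"op": "send_rows", "data": {
  "rows": [
    [[0,0,0],0.02],
    [[0,0,0],0.04],
    [[0,0,0],0.06],
    [[0,0,0],0.08],
    [[0,0,0],0.1]
  ]
}}

```text
time: 4.32
tool_pos: [528.4, 145.0, 283.0]
eef_rot: [-3.139, -0.002, 1.973]
force: [-6.7, -0.1, 6.3]
gripper_width: 12.9
grip_force: 41.7
```

Run:
```python
from h import *
s=ctrl.get_state();print({k:np.round(s[k],2) for k in("time","tool_pos","eef_rot","force","ft_torque","gripper_width","grip_force")})
```

```text
{'time': np.float64(4.32), 'tool_pos': array([528.36, 145.04, 283.03]), 'eef_rot': array([-3.14, -0.  ,  1.97]), 'force': array([-6.7 , -0.1 ,  6.27]), 'ft_torque': array([ 0.05,  1.09, -0.09]), 'gripper_width': np.float64(12.89), 'grip_force': np.float64(41.7)}
```

>>> {"op": "send_rows", "data": {
  "rows": [
    [[0,0,0],0.02],
    [[0,0,0],0.04],
    [[0,0,0],0.06],
    [[0,0,0],0.08],
    [[0,0,0],0.1]
  ]
}}

```text
time: 4.73
tool_pos: [528.2, 144.9, 283.0]
eef_rot: [-3.139, -0.002, 2.287]
force: [-8.8, -0.2, 7.2]
gripper_width: 13.0
grip_force: 41.8
```

>>> {"op": "send_rows", "data": {
  "rows": [
    [[0,0,0],0.02],
    [[0,0,0],0.04],
    [[0,0,0],0.06],
    [[0,0,0],0.08],
    [[0,0,0],0.1]
  ]
}}

```text
time: 5.15
tool_pos: [528.1, 144.8, 283.0]
eef_rot: [-3.139, -0.003, 2.601]
force: [-8.1, -0.9, 7.9]
gripper_width: 13.4
grip_force: 41.8
```

>>> {"op": "send_rows", "data": {
  "rows": [
    [[0,0,0],0.02],
    [[0,0,0],0.04],
    [[0,0,0],0.06],
    [[0,0,0],0.08],
    [[0,0,0],0.1]
  ]
}}

```text
time: 5.57
tool_pos: [528.0, 144.6, 283.0]
eef_rot: [-3.14, -0.004, 2.915]
force: [-9.9, -2.7, 8.4]
gripper_width: 13.5
grip_force: 41.9
```

>>> {"op": "send_rows", "data": {
  "rows": [
    [[0,0,0],0.02],
    [[0,0,0],0.04],
    [[0,0,0],0.06],
    [[0,0,0],0.08],
    [[0,0,0],0.1]
  ]
}}

```text
time: 5.98
tool_pos: [528.0, 144.3, 283.0]
eef_rot: [-3.14, -0.005, -3.054]
force: [-8.5, -2.9, 7.7]
gripper_width: 13.4
grip_force: 41.9
```

>>> {"op": "send_rows", "data": {
  "rows": [
    [[0,0,0],0.02],
    [[0,0,0],0.04],
    [[0,0,0],0.06],
    [[0,0,0],0.08],
    [[0,0,0],0.1]
  ]
}}

```text
time: 6.4
tool_pos: [528.1, 144.1, 283.0]
eef_rot: [-3.141, -0.005, -2.74]
force: [-8.5, -3.0, 7.5]
gripper_width: 13.5
grip_force: 41.9
```

>>> {"op": "send_rows", "data": {
  "rows": [
    [[0,0,0],0.02],
    [[0,0,0],0.04],
    [[0,0,0],0.06],
    [[0,0,0],0.08],
    [[0,0,0],0.1]
  ]
}}

```text
time: 6.82
tool_pos: [528.2, 144.0, 283.0]
eef_rot: [3.141, -0.005, -2.426]
force: [-8.9, -4.2, 8.0]
gripper_width: 12.8
grip_force: 41.8
```

Run:
```python
from h import *
s=ctrl.get_state();print({k:np.round(s[k],2) for k in("time","tool_pos","eef_rot","force","ft_torque","gripper_width","grip_force","q")})
```

```text
{'time': np.float64(6.82), 'tool_pos': array([528.19, 143.96, 283.  ]), 'eef_rot': array([ 3.14, -0.  , -2.43]), 'force': array([-8.89, -4.17,  7.96]), 'ft_torque': array([-0.62,  1.17, -0.01]), 'gripper_width': np.float64(12.77), 'grip_force': np.float64(41.84), 'q': array([ 0.16,  0.14,  1.56, -0.  ,  1.45, -2.12])}
```

>>> {"op": "send_rows", "data": {
  "rows": [
    [[0,0,0],0.006],
    [[0,0,0],0.012],
    [[0,0,0],0.018],
    [[0,0,0],0.022],
    [[0,0,0],0.022]
  ]
}}

```text
time: 7.23
tool_pos: [528.2, 143.9, 283.0]
eef_rot: [3.141, -0.005, -2.36]
force: [-8.4, -4.5, 8.1]
gripper_width: 13.2
grip_force: 41.8
```

```bash
cat > st.py <<'E'
from h import *
s=ctrl.get_state();print({k:np.round(s[k],3).tolist() for k in("time","tool_pos","eef_rot","force","ft_torque","gripper_width","grip_force")},"q6",s["q"][5],"tq6",s["joint_efforts"][5])
E
python3 st.py
```

```text
{'time': 7.233, 'tool_pos': [528.214, 143.928, 283.018], 'eef_rot': [3.141, -0.005, -2.36], 'force': [-8.356, -4.514, 8.141], 'ft_torque': [-0.605, 1.143, 0.001], 'gripper_width': 13.182, 'grip_force': 41.827} q6 -2.189308920579391 tq6 -0.04901941632851958
```

>>> {"op": "send_rows", "data": {
  "rows": [
    [[0,0,0],0.004],
    [[0,0,0],0.008],
    [[0,0,0],0.01],
    [[0,0,0],0.01],
    [[0,0,0],0.01]
  ]
}}

```text
time: 7.65
tool_pos: [528.2, 143.9, 283.0]
eef_rot: [3.141, -0.005, -2.329]
force: [-9.0, -4.4, 7.6]
gripper_width: 13.1
grip_force: 41.8
```

```bash
python3 st.py
```

```text
{'time': 7.65, 'tool_pos': [528.218, 143.9, 283.005], 'eef_rot': [3.141, -0.005, -2.329], 'force': [-8.964, -4.448, 7.613], 'ft_torque': [-0.635, 1.174, 0.02], 'gripper_width': 13.099, 'grip_force': 41.825} q6 -2.220356241003438 tq6 0.008196423877961934
```

>>> {"op": "send_rows", "data": {
  "rows": [
    [[0,0,0],0.004],
    [[0,0,0],0.008],
    [[0,0,0],0.01],
    [[0,0,0],0.01],
    [[0,0,0],0.01]
  ]
}}

```text
time: 8.07
tool_pos: [528.3, 143.8, 283.0]
eef_rot: [3.14, -0.005, -2.3]
force: [-8.4, -3.3, 7.6]
gripper_width: 13.1
grip_force: 46.4
```

```bash
python3 st.py
```

```text
{'time': 8.067, 'tool_pos': [528.26, 143.811, 282.99], 'eef_rot': [3.14, -0.005, -2.3], 'force': [-8.41, -3.295, 7.625], 'ft_torque': [-0.602, 1.201, -0.922], 'gripper_width': 13.133, 'grip_force': 46.372} q6 -2.249369452390633 tq6 -0.8984897844493389
```

>>> {"op": "send_rows", "data": {
  "rows": [
    [[0,0,0],0.004],
    [[0,0,0],0.008],
    [[0,0,0],0.01],
    [[0,0,0],0.01],
    [[0,0,0],0.01]
  ]
}}

```text
time: 8.48
tool_pos: [528.4, 144.0, 283.1]
eef_rot: [3.14, -0.003, -2.269]
force: [-7.0, -3.7, 7.0]
gripper_width: 13.0
grip_force: 59.3
```

```bash
python3 st.py
python3 - <<'E'
from h import *
for n in("scene","side"): cv2.imwrite(f"pics/{n}2.png",ctrl.snapshot(n)[:,:,::-1])
a=cv2.imread("pics/scene2.png")[180:370,340:530];b=cv2.imread("pics/side2.png")[265:455,280:470]
cv2.imwrite("pics/c3.png",cv2.resize(np.hstack([a,b]),(800,400),interpolation=cv2.INTER_CUBIC))
E
```

```text
{'time': 8.483, 'tool_pos': [528.409, 143.994, 283.063], 'eef_rot': [3.14, -0.003, -2.269], 'force': [-7.004, -3.746, 6.972], 'ft_torque': [-0.461, 1.102, -0.928], 'gripper_width': 13.039, 'grip_force': 59.287} q6 -2.2807623868257294 tq6 -0.9014393761754036
```

View pics/c3.png

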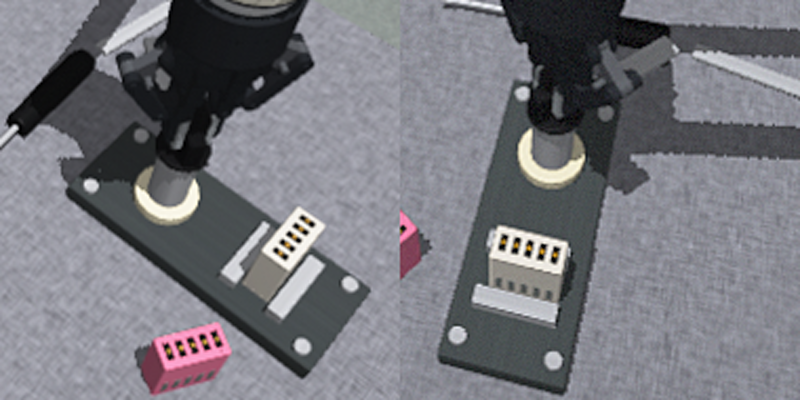

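Torque rose to −0.92 N m at yaw ≈3.98 and then the grip slipped, so the knob is at its stop. The picture shows the arm gone from the block, with all five slots visible: middle slot at scene (479.7,293.1) and side (340.8,383.8). Release, rise, and compute the block pose.

>>> {"op": "send_rows", "data": {
  "rows": [
    [[0,0,0],0],
    [[0,0,0],0],
    [[0,0,0],0],
    [[0,0,0],0],
    [[0,0,0],0]
  ],
  "claw": -1
}}

```text
time: 9.0
tool_pos: [529.5, 144.8, 281.7]
eef_rot: [3.142, 0.0, -2.265]
force: [-0.6, 0.8, 0.4]
gripper_width: 73.1
grip_force: 0.0
```

>>> {"op": "send_rows", "data": {
  "rows": [
    [[0,0,0],0],
    [[0,0,0.01],0],
    [[0,0,0.04],0],
    [[0,0,0.09],0],
    [[0,0,0.15],0]
  ]
}}

```text
time: 9.42
tool_pos: [528.9, 144.7, 355.6]
eef_rot: [3.138, -0.004, -2.266]
force: [-0.4, 0.3, -0.3]
gripper_width: 85.3
grip_force: 0.0
```

>>> {"op": "send_rows", "data": {
  "rows": [
    [[0,0.03,0],-0.03],
    [[0,0.06,0],-0.06],
    [[0,0.1,0],-0.09],
    [[0,0.13,0],-0.12],
    [[0,0.15,0],-0.15]
  ]
}}

```text
time: 9.83
tool_pos: [529.3, 221.0, 357.2]
eef_rot: [3.141, 0.001, -2.741]
force: [0.5, -0.1, 0.1]
gripper_width: 85.5
grip_force: 0.0
```

>>> {"op": "send_rows", "data": {
  "rows": [
    [[0,0.02,0],-0.03],
    [[0,0.04,0],-0.06],
    [[0,0.05,0],-0.09],
    [[0,0.05,0],-0.12],
    [[0,0.05,0],-0.132]
  ]
}}

```text
time: 10.25
tool_pos: [529.3, 245.2, 357.0]
eef_rot: [3.141, 0.0, 3.129]
force: [0.3, -0.9, -0.2]
gripper_width: 85.3
grip_force: 0.0
```

>>> {"op": "send_rows", "data": {
  "rows": [
    [[0,0,0],0],
    [[0,0,0],0],
    [[0,0,0],0],
    [[0,0,0],0],
    [[0,0,0],0]
  ]
}}

```text
time: 10.67
tool_pos: [529.4, 244.6, 356.8]
eef_rot: [3.141, 0.0, 3.132]
force: [-0.2, 0.1, 0.7]
gripper_width: 85.5
grip_force: 0.0
```

```bash
python3 st.py
python3 - <<'E'
from h import *
np.set_printoptions(precision=1,suppress=True)
print(onz("scene",(479.7,293.1),78),onz("side",(340.8,383.8),78))
sl=[onz("scene",(340+x/2.105,180+y/2.105),78) for x,y in((282,254),(308,221))];print(sl)
sl=[onz("side",(90+x/2.105,265+y/2.105),78) for x,y in((503,243),(555,256))];print(sl)
c=ctrl.calibration("wrist");im=ctrl.snapshot("wrist");cv2.imwrite("pics/w2.png",im[:,:,::-1]);np.save("w2.npy",c,allow_pickle=True)
E
```

```text
{'time': 10.667, 'tool_pos': [529.402, 244.599, 356.816], 'eef_rot': [3.141, 0.0, 3.132], 'force': [-0.218, 0.147, 0.668], 'ft_torque': [-0.017, -0.011, 0.008], 'gripper_width': 85.5, 'grip_force': 0.0} q6 -1.2253638891200294 tq6 -0.0036531245859805495
[526.5 244.9  78. ] [527.1 245.4  78. ]
[array([543.5, 245.2,  78. ]), array([507.4, 245.1,  78. ])]
[array([544.6, 244.5,  78. ]), array([508.5, 245.2,  78. ])]
```

View pics/w2.png

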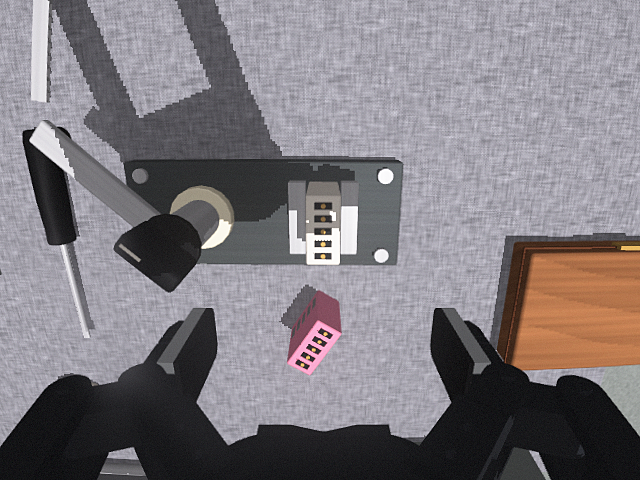

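The wrist view shows the block centred at col 323, rows 200–262, nothing over it, the knob's arm pointing well away toward (45,130), pink block clear in +x. Descend and grip.

>>> {"op": "send_rows", "data": {
  "rows": [
    [[-0.005,0,-0.05],0],
    [[-0.005,0,-0.11],0],
    [[-0.005,0,-0.17],0],
    [[-0.005,0,-0.23],0],
    [[-0.005,0,-0.26],0]
  ]
}}

```text
time: 11.13
tool_pos: [525.5, 244.1, 222.3]
eef_rot: [-3.139, -0.006, 3.132]
force: [-0.7, 0.5, -1.0]
gripper_width: 85.8
grip_force: 0.0
```

>>> {"op": "send_rows", "data": {
  "rows": [
    [[0,0,-0.015],0],
    [[0,0,-0.026],0],
    [[0,0,-0.026],0],
    [[0,0,-0.026],0],
    [[0,0,-0.026],0]
  ]
}}

```text
time: 11.55
tool_pos: [527.6, 245.0, 215.7]
eef_rot: [3.14, 0.003, 3.132]
force: [-0.1, 0.2, 0.6]
gripper_width: 85.3
grip_force: 0.0
```

>>> {"op": "send_rows", "data": {
  "rows": [
    [[0,0,0],0],
    [[0,0,0],0],
    [[0,0,0],0],
    [[0,0,0],0],
    [[0,0,0],0]
  ],
  "claw": 1,
  "squeeze": 30
}}

```text
time: 11.97
tool_pos: [526.9, 244.7, 214.0]
eef_rot: [3.141, 0.0, 3.132]
force: [0.2, -0.4, -0.1]
gripper_width: 25.7
grip_force: 0.0
```

>>> {"op": "send_rows", "data": {
  "rows": [
    [[0,0,0],0],
    [[0,0,0],0],
    [[0,0,0],0],
    [[0,0,0],0],
    [[0,0,0],0]
  ]
}}

```text
time: 12.38
tool_pos: [527.0, 244.7, 214.0]
eef_rot: [3.141, 0.0, 3.132]
force: [0.1, -0.6, 2.5]
gripper_width: 23.7
grip_force: 32.2
```

```bash
python3 st.py
```

```text
{'time': 12.383, 'tool_pos': [526.955, 244.712, 213.975], 'eef_rot': [3.141, 0.0, 3.132], 'force': [0.135, -0.608, 2.494], 'ft_torque': [-0.018, -0.001, -0.043], 'gripper_width': 23.66, 'grip_force': 32.203} q6 -1.2235634545929446 tq6 0.003947625373257324
```

>>> {"op": "send_rows", "data": {
  "rows": [
    [[0,0,0.01],0],
    [[0,0,0.02],0],
    [[0,0,0.04],0],
    [[0,0,0.06],0],
    [[0,0,0.09],0]
  ]
}}

```text
time: 12.8
tool_pos: [526.6, 244.6, 258.8]
eef_rot: [-3.141, -0.002, 3.131]
force: [-0.4, 0.9, -2.1]
gripper_width: 23.4
grip_force: 31.9
```

>>> {"op": "send_rows", "data": {
  "rows": [
    [[0,0,0.05],0],
    [[0,0,0.1],0],
    [[0,0,0.15],0],
    [[0,0,0.19],0],
    [[0,0,0.21],0]
  ]
}}

```text
time: 13.22
tool_pos: [527.1, 244.8, 368.9]
eef_rot: [3.139, 0.007, 3.132]
force: [0.6, -0.3, -1.5]
gripper_width: 24.0
grip_force: 31.9
```

```bash
python3 st.py
```

```text
{'time': 13.217, 'tool_pos': [527.12, 244.828, 368.858], 'eef_rot': [3.139, 0.007, 3.132], 'force': [0.604, -0.262, -1.536], 'ft_torque': [0.034, 0.0, -0.034], 'gripper_width': 23.998, 'grip_force': 31.886} q6 -1.2235245262214853 tq6 -2.345428598005128e-06
```

>>> {"op": "send_rows", "data": {
  "rows": [
    [[0.002,-0.03,0],0.002],
    [[0.005,-0.07,0],0.004],
    [[0.008,-0.12,0],0.006],
    [[0.01,-0.18,0],0.008],
    [[0.013,-0.24,0],0.01]
  ]
}}

```text
time: 13.63
tool_pos: [533.0, 123.9, 363.7]
eef_rot: [3.142, -0.0, -3.119]
force: [1.3, -0.2, -1.5]
gripper_width: 23.7
grip_force: 31.9
```

>>> {"op": "send_rows", "data": {
  "rows": [
    [[0.004,-0.06,0],0.002],
    [[0.008,-0.12,0],0.004],
    [[0.012,-0.18,0],0.006],
    [[0.014,-0.24,0],0.008],
    [[0.016,-0.3,0],0.01]
  ]
}}

```text
time: 14.05
tool_pos: [541.0, -26.7, 363.7]
eef_rot: [3.141, -0.0, -3.088]
force: [-0.1, -0.6, -1.2]
gripper_width: 23.6
grip_force: 31.9
```

>>> {"op": "send_rows", "data": {
  "rows": [
    [[0.004,-0.06,0],0.002],
    [[0.008,-0.12,0],0.004],
    [[0.012,-0.18,0],0.004],
    [[0.012,-0.22,0],0.004],
    [[0.012,-0.234,0],0.004]
  ]
}}

```text
time: 14.47
tool_pos: [547.1, -145.2, 363.4]
eef_rot: [-3.141, -0.001, -3.08]
force: [0.3, 0.2, -2.2]
gripper_width: 23.5
grip_force: 31.9
```

>>> {"op": "send_rows", "data": {
  "rows": [
    [[0,0,0],0],
    [[0,0,0],0],
    [[0,0,0],0],
    [[0,0,0],0],
    [[0,0,0],0]
  ]
}}

```text
time: 14.88
tool_pos: [547.4, -141.0, 363.9]
eef_rot: [3.141, 0.0, -3.074]
force: [-0.0, 0.8, -1.7]
gripper_width: 23.6
grip_force: 31.9
```

```bash
python3 st.py
python3 - <<'E'
from h import *
for n in("side","scene","wrist"):cv2.imwrite(f"pics/{n}4.png",ctrl.snapshot(n)[:,:,::-1])
np.save("w4.npy",ctrl.calibration("wrist"),allow_pickle=True)
a=cv2.resize(cv2.imread("pics/wrist4.png"),(533,400));b=cv2.imread("pics/side4.png")[120:270,310:410]
cv2.imwrite("pics/c4.png",np.hstack([a,cv2.resize(b,(267,400),interpolation=cv2.INTER_CUBIC)]))
E
```

```text
{'time': 14.883, 'tool_pos': [547.444, -141.027, 363.86], 'eef_rot': [3.141, 0.0, -3.074], 'force': [-0.044, 0.807, -1.674], 'ft_torque': [-0.042, -0.008, -0.009], 'gripper_width': 23.639, 'grip_force': 31.893} q6 -1.9905202092259902 tq6 0.0018739682855084538
```

View pics/c4.png

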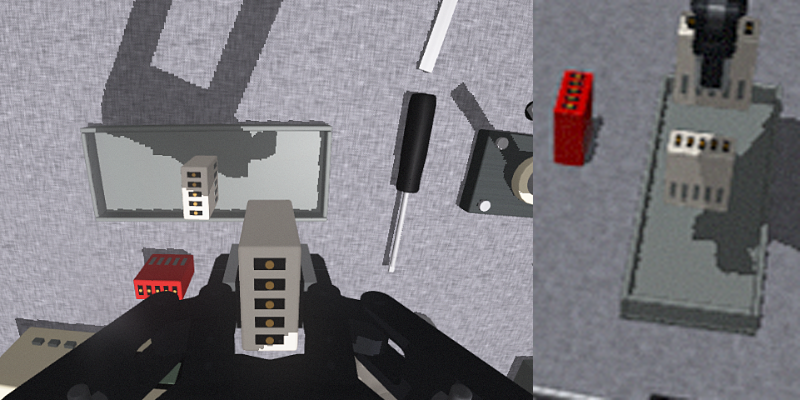

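The block is held straight at (268,270), tray rim corners at (82,128),(331,124),(327,217),(97,217), and the tested block's slots at about (194,193). Quick numeric check of tray and tested positions.

Run:
```python
from h import *
np.set_printoptions(precision=1,suppress=True)
c=np.load("w4.npy",allow_pickle=True).item();k=1.2
P=np.array([onz("w",(x*k,y*k),25,c)[:2] for x,y in((82,128),(331,124),(327,217),(97,217))]);print(P,P.mean(0))
print(onz("w",(194*k,193*k),63,c))
```

```text
[[ 507.6 -331. ]
 [ 489.1  -87.1]
 [ 584.7  -79.4]
 [ 601.6 -324.8]] [ 545.8 -205.6]
[ 555.3 -210.2   63. ]
```

>>> {"op": "send_rows", "data": {
  "rows": [
    [[0,-0.003,-0.03],0],
    [[0,-0.003,-0.08],0],
    [[0,-0.003,-0.14],0],
    [[0,-0.003,-0.19],0],
    [[0,-0.003,-0.24],0]
  ]
}}

```text
time: 15.45
tool_pos: [547.2, -143.4, 242.5]
eef_rot: [3.141, -0.0, -3.076]
force: [-0.4, -0.9, -1.8]
gripper_width: 23.5
grip_force: 31.9
```

>>> {"op": "send_rows", "data": {
  "rows": [
    [[0,0,-0.03],0],
    [[0,0,-0.05],0],
    [[0,0,-0.065],0],
    [[0,0,-0.075],0],
    [[0,0,-0.08],0]
  ]
}}

```text
time: 15.87
tool_pos: [547.6, -143.8, 203.9]
eef_rot: [-3.141, 0.001, -3.076]
force: [-0.9, -0.4, -1.7]
gripper_width: 23.7
grip_force: 31.9
```

>>> {"op": "send_rows", "data": {
  "rows": [
    [[0,0,-0.001],0],
    [[0,0,-0.002],0],
    [[0,0,-0.003],0],
    [[0,0,-0.004],0],
    [[0,0,-0.005],0]
  ]
}}

```text
time: 16.28
tool_pos: [547.6, -143.9, 201.8]
eef_rot: [-3.141, 0.001, -3.076]
force: [-0.4, 0.2, -1.2]
gripper_width: 23.7
grip_force: 31.9
```

>>> {"op": "send_rows", "data": {
  "rows": [
    [[0,0,-0.001],0],
    [[0,0,-0.002],0],
    [[0,0,-0.003],0],
    [[0,0,-0.003],0],
    [[0,0,-0.003],0]
  ]
}}

```text
time: 16.7
tool_pos: [547.3, -143.8, 199.6]
eef_rot: [3.141, -0.0, -3.076]
force: [0.1, -0.1, -1.7]
gripper_width: 23.9
grip_force: 31.9
```

```bash
python3 st.py
```

```text
{'time': 16.7, 'tool_pos': [547.341, -143.783, 199.62], 'eef_rot': [3.141, -0.0, -3.076], 'force': [0.061, -0.056, -1.701], 'ft_torque': [-0.05, -0.002, -0.013], 'gripper_width': 23.875, 'grip_force': 31.904} q6 -1.9932673364008697 tq6 1.7001933088067744e-05
```

>>> {"op": "send_rows", "data": {
  "rows": [
    [[0,0,-0.001],0],
    [[0,0,-0.001],0],
    [[0,0,-0.001],0],
    [[0,0,-0.002],0],
    [[0,0,-0.002],0]
  ]
}}

```text
time: 17.12
tool_pos: [547.5, -143.8, 199.0]
eef_rot: [-3.142, 0.0, -3.076]
force: [0.0, -0.3, 0.1]
gripper_width: 23.7
grip_force: 32.0
```

```bash
python3 st.py
```

```text
{'time': 17.117, 'tool_pos': [547.463, -143.828, 198.988], 'eef_rot': [-3.142, 0.0, -3.076], 'force': [0.03, -0.266, 0.066], 'ft_torque': [0.029, 0.087, -0.053], 'gripper_width': 23.663, 'grip_force': 31.969} q6 -1.993236201129169 tq6 0.0014190103684086353
```

Touched down (force went from −1.7 to 0.1 N at z = 199). Open partly, then rise.

>>> {"op": "send_rows", "data": {
  "rows": [
    [[0,0,0],0],
    [[0,0,0],0],
    [[0,0,0],0],
    [[0,0,0],0],
    [[0,0,0],0]
  ],
  "claw": 0.06
}}

```text
time: 17.53
tool_pos: [547.4, -143.8, 198.8]
eef_rot: [3.142, 0.0, -3.076]
force: [0.0, 0.4, 0.0]
gripper_width: 40.2
grip_force: 0.0
```

>>> {"op": "send_rows", "data": {
  "rows": [
    [[0,0,0.01],0],
    [[0,0,0.03],0],
    [[0,0,0.07],0],
    [[0,0,0.12],0],
    [[0,0,0.18],0]
  ]
}}

```text
time: 17.95
tool_pos: [546.9, -143.6, 289.0]
eef_rot: [3.14, -0.003, -3.076]
force: [0.3, 0.2, -0.0]
gripper_width: 39.9
grip_force: 0.0
```

>>> {"op": "send_rows", "data": {
  "rows": [
    [[0,0,0.05],0],
    [[-0.03,0,0.1],0],
    [[-0.09,0,0.14],0],
    [[-0.16,0,0.16],0],
    [[-0.22,0,0.16],0]
  ]
}}

```text
time: 18.37
tool_pos: [436.4, -143.8, 373.5]
eef_rot: [-3.138, 0.007, -3.076]
force: [0.5, -0.9, 0.6]
gripper_width: 40.0
grip_force: 0.0
```

>>> {"op": "send_rows", "data": {
  "rows": [
    [[0,0,0],0],
    [[0,0,0],0],
    [[0,0,0],0],
    [[0,0,0],0],
    [[0,0,0],0]
  ]
}}

```text
time: 18.78
tool_pos: [438.2, -143.9, 368.6]
eef_rot: [3.141, -0.0, -3.076]
force: [-0.2, 0.1, 0.7]
gripper_width: 40.3
grip_force: 0.0
```

```bash
python3 st.py
python3 - <<'E'
from h import *
for n in("side","scene"):cv2.imwrite(f"pics/{n}5.png",ctrl.snapshot(n)[:,:,::-1])
a=cv2.imread("pics/scene5.png")[100:380,160:530];b=cv2.imread("pics/side5.png")[120:460,230:530]
cv2.imwrite("pics/c5.png",np.hstack([cv2.resize(a,(450,340)),cv2.resize(b,(300,340))]))
E
```

```text
{'time': 18.783, 'tool_pos': [438.201, -143.857, 368.577], 'eef_rot': [3.141, -0.0, -3.076], 'force': [-0.22, 0.131, 0.684], 'ft_torque': [-0.026, -0.029, -0.007], 'gripper_width': 40.322, 'grip_force': 0.0} q6 -2.0769156751108717 tq6 0.000916472272365354
```

View pics/c5.png

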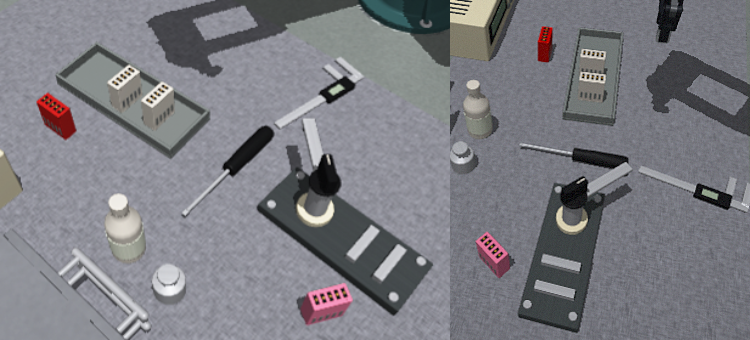

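Both blocks stand upright in the tray (scene crop (124,85),(158,105)); the arm points away toward (310,122) and the fixture is empty. Check the arm angle, then hand in.

Run:
```python
from h import *
for n,p in(("scene",(415.2,199.5)),("side",(407.5,288.5))):
    P=onz(n,p,93.5);d=P[:2]-[528.8,144];print(P,np.hypot(*d),np.degrees(np.arctan2(d[1],d[0]))%360)
```

```text
[455.64518891  70.13984464  93.5       ] 103.95647616210552 225.27488997154208
[456.09868606  72.25010636  93.5       ] 102.14464394110261 224.62262980783197
```

Run:
```python
from h import *
for n,(x0,y0,x1,y1) in {"scene":(400,192,435,242),"side":(362,275,418,315)}.items():
    im=cv2.imread(f"pics/{n}5.png")[y0:y1,x0:x1]
    m=(im.min(2)>170).astype(np.uint8)
    c=max(cv2.findContours(m,0,1)[0],key=cv2.contourArea)
    b=cv2.boxPoints(cv2.minAreaRect(c))+[x0,y0]
    P=np.array([onz(n,p,93.5)[:2] for p in b]);print(n,b.round(1).tolist())
    i=0 if np.linalg.norm(P[0]-P[1])>np.linalg.norm(P[1]-P[2]) else 1
    for a,q in((i,i+1),(i+3,i+2)):
        d=P[a%4]-P[q%4];print(np.linalg.norm(d),np.degrees(np.arctan2(d[1],d[0]))%180)
    print(P.mean(0), np.degrees(np.arctan2(*(P.mean(0)-[528.8,144])[::-1]))%360)
    o=cv2.resize(im,None,fx=6,fy=6,interpolation=cv2.INTER_NEAREST);cv2.imwrite(f"pics/arm_{n}.png",o)
```

```text
scene [[408.4, 197.4], [417.7, 195.2], [427.0, 234.4], [417.6, 236.6]]
81.69249037503181 45.90641916879247
81.19578861609853 46.60110131482844
[480.48086943  92.71855788] 226.7035838756166
side [[394.8, 288.7], [402.9, 283.9], [403.4, 284.6], [395.3, 289.4]]
16.62250180616013 47.48081290330691
16.601507578128096 47.445209798540624
[469.53263928  71.83655968] 230.6039624354026
```

The arm is at 226.7°, which is exactly the expected stop angle.

```bash
python3 -c "
from rig import ctrl
print(ctrl.hand_in())"
```

```text
the job is handed in; nothing more can be done
None
```

The clamp is at its anticlockwise stop, the white block stands upright in the tray next to the tested block, nothing else was disturbed, and the job is handed in at about 19 s on the robot's clock.

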